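Snap the gauge box lid shut all round

ROBOT

A 6-joint arm with a two-finger parallel gripper is mounted at the origin on a cart in front of the work surface, level with it; the furniture and walls round the work are solid. World frame = base frame: x ahead of the robot, y to its left, z up, the work surface at z = 0. Lengths are in mm, angles in rad, forces in N, time in s.
With the tool pointing down it reaches from about 275 to 850 mm from the base axis. Payload 5.2 kg.
Tool frame: the origin (TCP) lies at the very end of the fingers, on their centre line; the grasp point (between the pads) lies 19 mm behind it (pinch_z is the distance from the TCP to the grasp point, in mm); z points along the fingers, y is the direction in which the jaws open and shut (so a half turn about z gives the same grasp; the last joint's range is limited). The gripper opens to 85 mm and grips with 20 to 120 N. Pads are 22 mm wide; open, the fingers measure 114 mm over their backs; the gripper's body (76 mm by 85 mm) begins 54 mm behind the grasp point. The pads swing forward as they close: fully open they stand 13 mm farther back than shut.
Start: joints at [1.086, 0.259, 1.535, -0, 1.348, -0.203], TCP at [152.924, 528.317, 231.31] pointing down, gripper open.
Joint ranges: [-3.14, 3.14], [-0.91, 2.08], [0.19, 2.58], [-1.22, 4.36], [0.22, 2.71], [-3.12, 3.12]. Speed limits (rad/s): [2.57, 2.57, 3.14, 3.14, 3.14, 3.14].

INTERFACE

Orientations are given as a rotation vector (axis times angle).
In Python, from plant import read_state, get_image, camera_params, job_done, pinch_z gives the robot as it stands.
- The arm moves only by the tool apply_moves, never from a script. Its argument "motion" is one flat list of numbers, 7 for each row, row after row: the turn, a rotation vector about the tool's x, y, z in degrees, then the shift along the tool's x, y, z in m, then the closure, from -1 (fully open) to 1 (shut). A call has exactly 5 rows; each row is the pose to reach, as a shift and turn from the pose commanded when the call began, along the tool's axes at that moment; what a row does not reach only later rows make up. A row lasts 1/8 s, in which the tool goes at most 62.5 mm and 10.7 degrees, less where a joint would pass 70% of its speed; a pose out of reach is approached as far as the arm can. A call with a gripper value outside its range is refused whole. The fingers move at their own pace and stop on an object; "force" is the grip in N (left out, the last holds). Time passes only in rows, so rows that repeat a pose let the fingers close, or fill a call up. It gives the time, the measured TCP pose, the force and the opening at its end, in the units of the state.
- read_state(): the state, without advancing time (a new reading comes with each control period).
- get_image(name): name is "side" or "top"; returns the picture (384x512x3 uint8, blue, green, red); there is no depth.
- camera_params(name): a dict with "fov_y" (degrees; the focal length in pixels is half the picture's height over the tangent of half this angle, whatever the lens; pixels are square), "cx", "cy" (the principal point, pixels), "rvec" (rotation vector, rad) and "tvec" (3), from world to camera coordinates, as OpenCV has them. Camera axes: x right, y down, z forward; pixel columns grow to the right and rows downward; lengths in mm; the calibration is good to about 2 mm. A picture is of the moment at which its call begins. camera_params takes no time and is no camera call.
- job_done(): hands the job in, once; it reports no verdict.
The state is a dict: "time_s": time; "joint_pos": joint angles; "qvel": joint speeds; "joint_torque": joint torques, N m; "ee_pos": TCP position; "tool_rot": TCP orientation; "wrist_force": force on the tool from outside, world axes, zero at the start; "moment": the same for the moment, N m; "grip_width": finger opening in mm.
Only numpy, scipy, OpenCV 4.12 (cv2) and the standard library are available. Lean on these libraries where they do the work, as an engineer would, in place of code of your own. Each camera call takes 0.05 s, during which the arm holds its last target.

TASK

The ring and plug gauges are back in their dark grey storage box and the light grey lid lies on it, but the four hinged sections of its rim still stand up, one in the middle of each side. Press down on the rim all the way round, section by section, until all four have clicked over the edge of the box and stay flush with the lid. Press only on the rim, not on the clear window; do not lift the lid or the box, do not shove the box away, and leave the things around it alone.

Things in the scene. Friction and masses are not known exactly. Their poses are not given: they have to be found in the camera images.
- gauge_case: dark grey plastic storage box, 120 (x) x 160 (y) mm, walls 40 mm high, about 1 kg with the two gauges nested in it, standing loose on the table; origin in the centre of its underside, z up; y along its long sides. A round snap bead runs along the outside of each wall.
- lid: light grey plastic lid, 134 (x) x 174 (y) mm, 0.27 kg, lying loose on the box's rim with under 1 mm of play sideways; origin in the centre of the underside of its 4 mm plate, 40 mm above the box's underside; axes match the box's. Four fixed corners, and in the middle of each side a rim section on a living hinge with a hooked skirt.
- window: clear thin pane in the middle of the lid, 40 (x) x 76 (y) mm, sunk 2.4 mm below the lid's top face; it must not be pressed. Origin at the lid's origin.
- rim_near (a joint): angle of the rim section on the lid's -x side (toward the robot): 0.30 standing up (outer edge 11 mm too high), 0 fully shut and flush, a firm stop; clicked, it rests at 0 to 0.03. Section 72 mm long (along y), 37 mm wide, hinged along its inner edge, which lies 30 mm from the lid's centre. A light spring lifts it again unless its hook has clicked under the box's bead.
- rim_far (a joint): the same for the section on the lid's +x side, away from the robot, 72 mm long
- rim_left (a joint): the same for the section on the lid's +y (short) side: 44 mm long (along x) and 37 mm wide, hinged 50 mm from the lid's centre
- rim_right (a joint): the same for the section on the lid's -y (short) side: 44 mm long, hinged 50 mm from the lid's centre
- rim_near_pad (a point): point to press on the near section: on its top face, in the middle of its length, 10 mm in from its outer edge (three fine ribs mark it); moves with the section: 44 mm above the table when shut, about 52 mm standing up. Pressed there, resistance rises to 6 to 12 N about half way down, then it snaps through.
- rim_far_pad (a point): the same point on the far section
- rim_left_pad (a point): the same point on the left section
- rim_right_pad (a point): the same point on the right section
- spur_gear: steel spur gear, 49 mm across, 18 mm high, lying loose near the box; a bystander; origin in the centre of its underside
- v_block: steel V-block, 40 x 42 mm, 34 mm high, standing loose near the box; a bystander; origin in the centre of its underside
- loupe: black watch loupe, 33 mm across, 32 mm high, loose; a bystander; origin in the centre of its underside

How it is judged (in metres and radians):
At the end, for the whole second after the job is handed in: All four rim sections clicked, each within 0.06 rad of flush (edge at most 2 mm proud) and staying so unaided; the lid seated flat on the box (plate within 2 mm of the rim, centred within 4 mm); the box upright on the table within 30 mm of where it stood; everything at rest (value of joint each of rim_near, rim_far, rim_left, rim_right below 0.06 rad and z of lid in the frame of gauge_case between 0.038 and 0.042 m and horizontal distance between lid and gauge_case below 0.004 m and angle between gauge_case's own z axis and vertical below 0.03 rad and distance of gauge_case from where it was at the start of the episode below 0.03 m and linear speed of lid below 0.02 m/s); the robot touches nothing.
It fails at once if the lid is lifted or pried off the box (z of lid in the frame of gauge_case above 0.052 m).
It fails at once if the box is lifted from the table (height (world z) of gauge_case above 0.012 m).
It fails at once if the box is shoved away (more than 30 mm) (distance of gauge_case from where it was at the start of the episode above 0.03 m).
It fails at once if the clear window is pressed (more than 6 N) (contact force between the fingers and window above 6 N).
It fails at once if a thing beside the box (gear, V-block, loupe) is moved by more than 20 mm (distance of any of spur_gear, v_block, loupe from where it was at the start of the episode above 0.02 m).
It also fails if it takes over 42 s, if anything falls off the work surface, if the arm or the gripper's body presses on something with over 40 N, if the wrist force passes 120 N, or if a joint passes its speed limit or range.

## Working session

There is one attempt and no reset: what is moved stays moved. The work goes in short steps, Python scripts to look and compute and a tool call to move; the robot and the scene stay as the last step left them, time stands still between calls to the robot, and variables do not carry over. Pictures are saved under pics/ and viewed, and the job is handed in when it is done.

Besides the shell and the picture viewer there is one more tool, called as a command line: name --argument value ..., lists and objects as JSON in quotes. apply_moves: Moves the arm, as the interface text tells. Its arguments: {"type":"object","properties":{"motion":{"type":"array","items":{"type":"number"}},"force":{"type":"number"}},"required":["motion"]}

```bash
mkdir -p pics
python3 - <<'E'
from plant import *
import cv2
for n in("side","top"):
    cv2.imwrite(f"pics/{n}0.png",get_image(n)); print(n,camera_params(n))
print(read_state(),pinch_z)
E
```

```text
side {'fov_y': 55.920642912628146, 'cx': 256.450902995034, 'cy': 187.76948616888944, 'rvec': array([ 0.45821269, -2.73946571,  1.1483693 ]), 'tvec': array([511.42730758, 144.28780808, 769.08661804])}
top {'fov_y': 44.559338646821615, 'cx': 251.50271851874336, 'cy': 184.76935674385493, 'rvec': array([ 2.07915063, -2.13918938,  0.1742649 ]), 'tvec': array([ 22.48011332, 506.98883675, 809.7876249 ])}
{'time_s': 0.1, 'joint_pos': array([ 1.08619222e+00,  2.59276677e-01,  1.53597950e+00,  6.87222578e-06,
        1.34798440e+00, -2.02790710e-01]), 'qvel': array([ 0.00037515, -0.00134718, -0.00338254,  0.00112965, -0.00059807,
        0.00112314]), 'joint_torque': array([ 2.25271702e-03, -4.46967638e+01, -2.91253924e+01, -4.04693155e-04,
        6.17789221e-03,  1.40721789e-05]), 'ee_pos': array([152.70048   , 527.88788071, 230.5519357 ]), 'tool_rot': array([-4.41131412e-01, -3.10989922e+00,  2.43319125e-03]), 'wrist_force': array([-1.04525479, -0.81036377,  0.65122873]), 'moment': array([-0.00302077,  0.00855608,  0.00115526]), 'grip_width': 85.46761181267475} 18.700000000000003
```

View pics/side0.png

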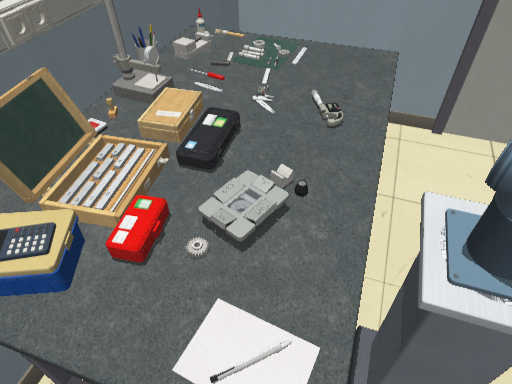

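View pics/top0.png

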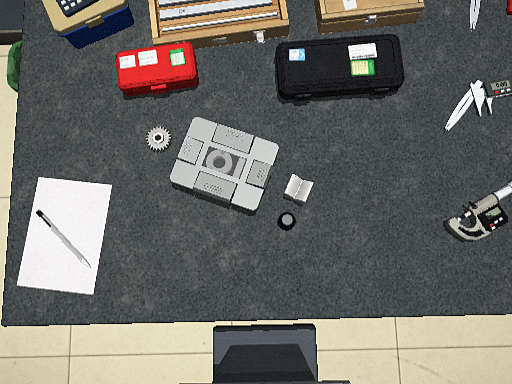

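The box is at about (225,165) in the top view. The gear is at its upper left (158,139), and the V-block (298,188) and loupe (287,221) are at its lower right. I'll enlarge the crops next.

Run:
```python
import cv2
a=cv2.imread("pics/top0.png")[105:235,140:320]; cv2.imwrite("pics/top0c.png",cv2.resize(a,None,fx=4.4,fy=4.4,interpolation=cv2.INTER_CUBIC))
a=cv2.imread("pics/side0.png")[150:265,180:320]; cv2.imwrite("pics/side0c.png",cv2.resize(a,None,fx=5,fy=5,interpolation=cv2.INTER_CUBIC))
```

```text
(no output)
```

View pics/top0c.png

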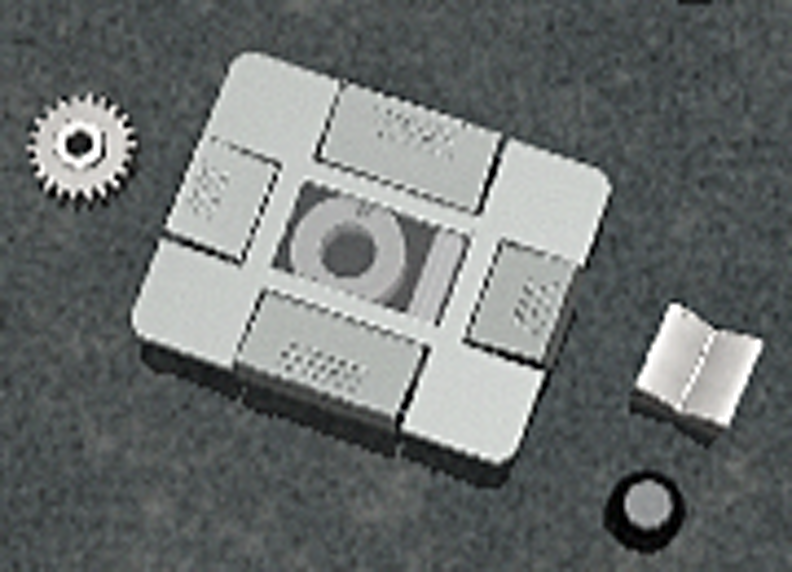

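View pics/side0c.png

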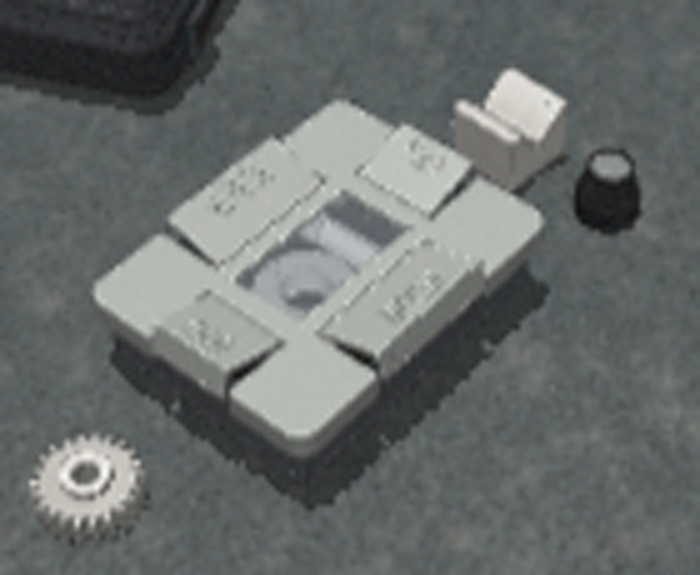

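```bash
cat > h.py <<'E'
import numpy as np,cv2
from plant import *
from scipy.spatial.transform import Rotation as R
def proj(n,P):
    c=camera_params(n);f=192/np.tan(np.radians(c['fov_y']/2))
    K=np.array([[f,0,c['cx']],[0,f,c['cy']],[0,0,1]])
    return cv2.projectPoints(np.array(P,float).reshape(-1,1,3),c['rvec'],c['tvec'],K,None)[0].reshape(-1,2)
def ray(n,uv,z):
    c=camera_params(n);f=192/np.tan(np.radians(c['fov_y']/2))
    M=cv2.Rodrigues(c['rvec'])[0];o=-M.T@c['tvec']
    d=M.T@np.array([(uv[0]-c['cx'])/f,(uv[1]-c['cy'])/f,1]);return o+d*(z-o[2])/d[2]
E
cat > fit.py <<'E'
from h import *
from scipy.optimize import least_squares
M=dict(fl=(30,36,44),fr=(30,-36,44),nl=(-30,36,44),nr=(-30,-36,44),lf=(22,50,44),ln=(-22,50,44),rf=(22,-50,44),rn=(-22,-50,44),wfl=(20,38,44),wfr=(20,-38,44),wnr=(-20,-38,44),wnl=(-20,38,44))
T=dict(fl=(317,158),fr=(478,213),nl=(262,291),nr=(426,345),lf=(278,162),ln=(243,260),rf=(503,240),rn=(468,347),wfl=(302,182),wfr=(468,235),wnr=(437,325),wnl=(272,268))
S=dict(fl=(210,262),fr=(323,182),nl=(318,332),nr=(432,240),lf=(197,292),ln=(280,343),rf=(358,172),rn=(432,212),wfl=(240,278),wfr=(345,190),wnr=(412,228),wnl=(305,315))
def go(use):
    def res(p,full=False):
        out=[]
        for n,D,s,o in (("top",T,4.4,(140,105)),("side",S,5,(180,150))):
            if n not in use: continue
            P=np.array([M[k] for k in D],float);c,s_=np.cos(p[2]),np.sin(p[2])
            W=P.copy();W[:,0]=p[0]+c*P[:,0]-s_*P[:,1];W[:,1]=p[1]+s_*P[:,0]+c*P[:,1]
            out.append(proj(n,W)-(np.array(list(D.values()))/s+o))
        r=np.vstack(out);return r if full else r.ravel()
    x0=ray("top",(225,165),44)
    r=least_squares(res,[x0[0],x0[1],-0.3],loss='soft_l1');print(use,r.x,np.abs(res(r.x)).mean());print(np.round(res(r.x,True),1).tolist())
    return r.x
p=go(["top"]);go(["side"]);p=go(["top","side"])
for n,uv,z in(("gear",(158,139),18),("vb",(298.5,186),34),("loupe",(287.5,220),32)):print(n,ray("top",uv,z))
print(ray("side",(180+85/5,150+480/5),18),ray("side",(180+510/5,150+110/5),34),ray("side",(180+612/5,150+163/5),32))
E
python3 fit.py
```

```text
['top'] [ 5.52815005e+02  5.77495991e+01 -3.69179738e-01] 0.5160878679539138
[[-0.1, 0.5], [-0.7, 0.2], [1.0, -0.4], [0.1, -0.1], [0.3, 1.1], [-0.1, 0.3], [-0.8, 0.4], [-0.8, -2.1], [0.4, -0.5], [0.7, 0.4], [0.5, -0.2], [-0.3, -0.4]]
['side'] [ 5.49158419e+02  5.99164710e+01 -3.76604228e-01] 0.7127351810209142
[[2.2, 0.6], [0.7, -0.2], [0.1, -0.5], [-1.7, -0.0], [3.0, -0.2], [0.7, -0.8], [0.1, 0.2], [-0.5, 0.7], [-1.3, 0.0], [0.0, -0.3], [-0.5, -0.1], [-1.2, 1.2]]
['top', 'side'] [ 5.51696904e+02  5.82175053e+01 -3.74303650e-01] 0.8312842730741797
[[-0.3, 1.0], [-0.9, 0.9], [0.7, 0.1], [-0.3, 0.6], [0.1, 1.5], [-0.4, 0.7], [-1.0, 1.1], [-1.2, -1.3], [0.2, 0.0], [0.5, 1.1], [0.1, 0.5], [-0.6, 0.0], [1.5, -0.1], [-0.0, -0.9], [-0.6, -1.3], [-2.6, -0.8], [2.3, -1.0], [-0.0, -1.6], [-0.7, -0.5], [-1.4, -0.1], [-2.0, -0.7], [-0.8, -1.0], [-1.3, -0.9], [-2.0, 0.4]]
gear [609.79817282 188.47867512  18.        ]
vb [505.22462616 -78.85371176  34.        ]
loupe [442.68391364 -56.01442446  32.        ]
[607.69247262 194.98087047  18.        ] [498.01825458 -72.17790099  34.        ] [440.24957025 -53.01496178  32.        ]
```

```bash
cat > plan.py <<'E'
from h import *
import sys
C=np.array([552.,58.2]);Y=-0.373
def L(x,y):return C+np.array([np.cos(Y)*x-np.sin(Y)*y,np.sin(Y)*x+np.cos(Y)*y])
pts=dict(left=L(0,74),right=L(0,-74),near=L(-54,0),far=L(54,0))
if __name__=="__main__":
    s=read_state();Rt=R.from_rotvec(s['tool_rot'])
    print(s['time_s'],s['ee_pos'],s['wrist_force'],s['grip_width'])
    print(Rt.as_matrix().round(3))
    print({k:v.round(1) for k,v in pts.items()})
    for yaw in [Y,Y+np.pi/2,Y+np.pi,Y-np.pi/2]:
        # tool z down, tool y along direction yaw
        y=np.array([np.cos(yaw),np.sin(yaw),0]);z=np.array([0,0,-1.]);G=R.from_matrix(np.c_[np.cross(y,z),y,z])
        print("yaw",round(yaw,3),"turn deg",np.degrees((Rt.inv()*G).as_rotvec()).round(2))
    for k,v in pts.items():
        for h in(80,):print(k,"shift mm to z",h,Rt.inv().apply(np.r_[v,h]-s['ee_pos']).round(1))
E
python3 plan.py
```

```text
0.1 [152.70048    527.88788071 230.5519357 ] [-1.04525479 -0.81036377  0.65122873] 85.46761181267475
[[-0.961  0.278 -0.001]
 [ 0.278  0.961 -0.001]
 [ 0.    -0.002 -1.   ]]
{'left': array([579. , 127.1]), 'right': array([525. , -10.7]), 'near': array([501.7,  77.9]), 'far': array([602.3,  38.5])}
yaw -0.373 turn deg [-9.000e-02  6.000e-02  9.522e+01]
yaw 1.198 turn deg [-0.09 -0.02  5.22]
yaw 2.769 turn deg [-6.000e-02 -8.000e-02 -8.478e+01]
yaw -1.944 turn deg [ 2.0000e-02 -1.4000e-01 -1.7478e+02]
left shift mm to z 80 [-521.  -266.2  150.8]
right shift mm to z 80 [-507.5 -413.6  151. ]
near shift mm to z 80 [-460.4 -335.   150.9]
far shift mm to z 80 [-568.  -344.8  150.9]
```

apply_moves --motion '[0,0,1,-0.05,-0.026,0.01,1,0,0,2,-0.1,-0.051,0.02,1,0,0,3,-0.15,-0.077,0.03,1,0,0,4,-0.2,-0.102,0.04,1,0,0,5.2,-0.25,-0.128,0.05,1]' --force 40

```text
time_s: 0.72
ee_pos: [358.4, 334.4, 180.8]
tool_rot: [-0.582, -3.087, 0.0]
wrist_force: [-0.1, 0.6, -0.0]
grip_width: -0.0
```

```bash
python3 plan.py
```

```text
0.725 [358.36484923 334.4293648  180.79002429] [-0.06264107  0.62305686 -0.00319983] -0.04613067394339708
[[-0.931  0.364 -0.   ]
 [ 0.364  0.931 -0.   ]
 [ 0.    -0.    -1.   ]]
{'left': array([579. , 127.1]), 'right': array([525. , -10.7]), 'near': array([501.7,  77.9]), 'far': array([602.3,  38.5])}
yaw -0.373 turn deg [-2.e-02 -0.e+00  9.e+01]
yaw 1.198 turn deg [-0.01 -0.01 -0.  ]
yaw 2.769 turn deg [ 0.e+00 -2.e-02 -9.e+01]
yaw -1.944 turn deg [-2.0e-02  1.0e-02  1.8e+02]
left shift mm to z 80 [-281.  -112.7  100.7]
right shift mm to z 80 [-281.  -260.7  100.8]
near shift mm to z 80 [-227.  -186.7  100.8]
far shift mm to z 80 [-335.  -186.7  100.7]
```

apply_moves --motion '[0,0,0,-0.055,-0.022,0.012,1,0,0,0,-0.11,-0.044,0.024,1,0,0,0,-0.165,-0.066,0.036,1,0,0,0,-0.22,-0.088,0.048,1,0,0,0,-0.275,-0.11,0.06,1]'

```text
time_s: 1.35
ee_pos: [574.6, 131.8, 120.5]
tool_rot: [-0.582, -3.087, -0.0]
wrist_force: [0.4, 0.8, -0.4]
grip_width: 0.1
```

apply_moves --motion '[0,0,0,-0.006,-0.003,0.02,1,0,0,0,-0.006,-0.003,0.035,1,0,0,0,-0.006,-0.003,0.045,1,0,0,0,-0.006,-0.003,0.045,1,0,0,0,-0.006,-0.003,0.045,1]'

```text
time_s: 1.98
ee_pos: [578.1, 129.1, 77.1]
tool_rot: [0.58, 3.086, 0.0]
wrist_force: [0.1, -0.4, 0.2]
grip_width: -0.5
```

```bash
python3 plan.py
python3 - <<'E'
from h import *
for n,(r0,r1,c0,c1) in dict(top=(85,235,130,310),side=(110,260,170,330)).items():
    cv2.imwrite(f"pics/{n}1.png",cv2.resize(get_image(n)[r0:r1,c0:c1],None,fx=4,fy=4,interpolation=cv2.INTER_CUBIC))
E
```

```text
1.975 [578.13876449 129.06519357  77.06081635] [ 0.05673914 -0.37338909  0.23966664] -0.4881642663399268
[[-0.932  0.363  0.001]
 [ 0.363  0.932  0.   ]
 [-0.001  0.    -1.   ]]
{'left': array([579. , 127.1]), 'right': array([525. , -10.7]), 'near': array([501.7,  77.9]), 'far': array([602.3,  38.5])}
yaw -0.373 turn deg [7.00e-02 3.00e-02 9.01e+01]
yaw 1.198 turn deg [0.02 0.06 0.1 ]
yaw 2.769 turn deg [-3.00e-02  7.00e-02 -8.99e+01]
yaw -1.944 turn deg [-1.000e-01  4.000e-02 -1.799e+02]
left shift mm to z 80 [-1.5 -1.5 -2.9]
right shift mm to z 80 [  -1.2 -149.5   -3. ]
near shift mm to z 80 [ 52.6 -75.4  -3. ]
far shift mm to z 80 [-55.4 -75.6  -2.9]
```

View pics/side1.png

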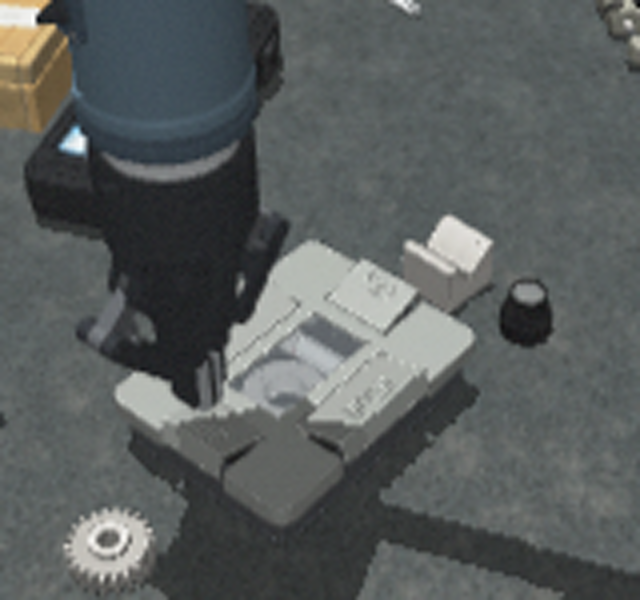

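View pics/top1.png

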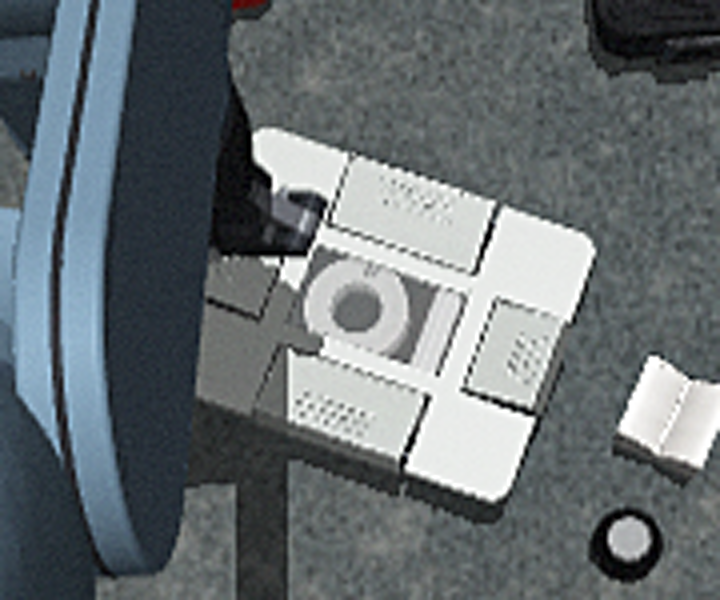

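The side view shows the shut fingertips at about crop (207,405) over the left section. I'll check that against the projected TCP.

Run:
```python
from h import *
print(proj("side",[[578.1,129.1,77]]), (207/4+170,405/4+110))
```

```text
[[219.86042448 208.97315374]] (221.75, 211.25)
```

apply_moves --motion '[0,0,0,-0.001,-0.002,0.008,1,0,0,0,-0.001,-0.002,0.015,1,0,0,0,-0.001,-0.002,0.021,1,0,0,0,-0.001,-0.002,0.024,1,0,0,0,-0.001,-0.002,0.027,1]'

```text
time_s: 2.7
ee_pos: [579.0, 126.6, 49.9]
tool_rot: [0.582, 3.086, 0.002]
wrist_force: [-0.4, 2.1, 5.5]
grip_width: 0.2
```

Contact, with force rising. I'll keep pressing down to flush.

apply_moves --motion '[0,0,0,0,0,0.002,1,0,0,0,0,0,0.004,1,0,0,0,0,0,0.005,1,0,0,0,0,0,0.006,1,0,0,0,0,0,0.006,1]'

```text
time_s: 3.32
ee_pos: [578.4, 126.1, 43.5]
tool_rot: [0.582, 3.087, 0.0]
wrist_force: [-0.9, 0.3, 3.3]
grip_width: -0.3
```

apply_moves --motion '[0,0,0,0,0,0.001,1,0,0,0,0,0,0.002,1,0,0,0,0,0,0.002,1,0,0,0,0,0,0.002,1,0,0,0,0,0,0.002,1]'

```text
time_s: 3.95
ee_pos: [578.4, 126.1, 43.4]
tool_rot: [0.581, 3.086, 0.0]
wrist_force: [-5.2, 0.1, 16.9]
grip_width: -0.0
```

It's at the firm stop (17 N at z = 43.4). Next: lift clear, then across to the far section.

apply_moves --motion '[0,0,0,0,0,-0.01,1,0,0,0,0,0,-0.032,1,0,0,0,-0.018,-0.025,-0.04,1,0,0,0,-0.038,-0.05,-0.04,1,0,0,0,-0.054,-0.074,-0.04,1]'

```text
time_s: 4.58
ee_pos: [601.7, 36.4, 81.2]
tool_rot: [-0.582, -3.087, 0.001]
wrist_force: [-1.1, -0.2, 0.2]
grip_width: 0.1
```

```bash
python3 plan.py|grep -v yaw;  python3 - <<'E'
from h import *
for n,(r0,r1,c0,c1) in dict(side=(110,260,170,330)).items():
    cv2.imwrite(f"pics/{n}2.png",cv2.resize(get_image(n)[r0:r1,c0:c1],None,fx=4,fy=4,interpolation=cv2.INTER_CUBIC))
E
```

```text
4.575 [601.74739015  36.43244326  81.23897747] [-1.06220399 -0.15296773  0.21102319] 0.13234398586772458
[[-0.931  0.364 -0.   ]
 [ 0.364  0.931 -0.   ]
 [ 0.    -0.    -1.   ]]
{'left': array([579. , 127.1]), 'right': array([525. , -10.7]), 'near': array([501.7,  77.9]), 'far': array([602.3,  38.5])}
left shift mm to z 80 [54.2 76.2  1.2]
right shift mm to z 80 [ 54.3 -71.8   1.3]
near shift mm to z 80 [108.3   2.2   1.3]
far shift mm to z 80 [0.3 2.1 1.2]
```

View pics/side2.png

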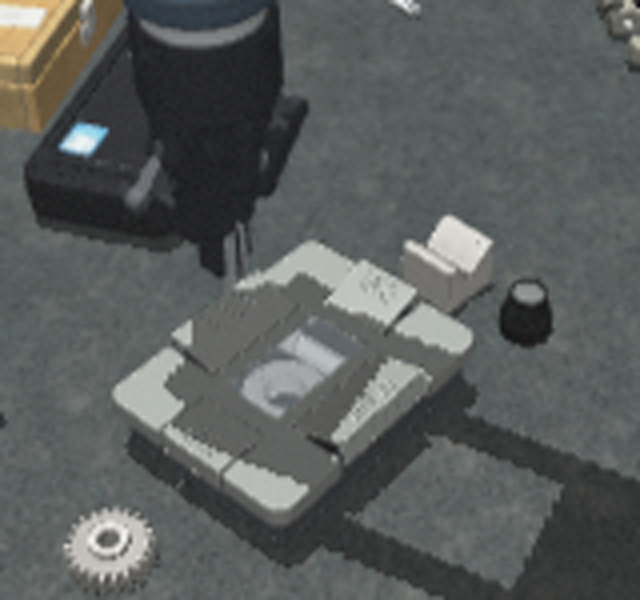

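The left section at about (200,450) is now flush with the corners, and the box hasn't moved. The fingertip at (225,275) is over the far section, so I'll press there.

apply_moves --motion '[0,0,0,0,0.002,0.012,1,0,0,0,0,0.002,0.022,1,0,0,0,0,0.002,0.026,1,0,0,0,0,0.002,0.029,1,0,0,0,0,0.002,0.031,1]'

```text
time_s: 5.25
ee_pos: [602.7, 40.0, 50.7]
tool_rot: [0.581, 3.087, 0.001]
wrist_force: [-0.7, 1.3, 4.0]
grip_width: -0.2
```

apply_moves --motion '[0,0,0,0,0,0.002,1,0,0,0,0,0,0.004,1,0,0,0,0,0,0.006,1,0,0,0,0,0,0.007,1,0,0,0,0,0,0.007,1]'

```text
time_s: 5.88
ee_pos: [602.5, 39.1, 43.5]
tool_rot: [0.582, 3.087, -0.0]
wrist_force: [1.1, -0.1, 3.2]
grip_width: -0.0
```

apply_moves --motion '[0,0,0,0,0,0.001,1,0,0,0,0,0,0.002,1,0,0,0,0,0,0.002,1,0,0,0,0,0,0.002,1,0,0,0,0,0,0.002,1]'

```text
time_s: 6.5
ee_pos: [602.6, 39.1, 43.4]
tool_rot: [0.581, 3.086, -0.001]
wrist_force: [-5.1, -0.5, 16.7]
grip_width: -0.2
```

apply_moves --motion '[0,0,0,0,0,-0.01,1,0,0,0,0,0,-0.032,1,0,0,0,0.018,-0.025,-0.04,1,0,0,0,0.038,-0.05,-0.04,1,0,0,0,0.054,-0.074,-0.04,1]'

```text
time_s: 7.12
ee_pos: [523.7, -10.1, 81.1]
tool_rot: [-0.581, -3.086, 0.0]
wrist_force: [0.4, 0.3, -0.5]
grip_width: 0.1
```

```bash
python3 plan.py|grep -v yaw;  python3 - <<'E'
from h import *
for n,(r0,r1,c0,c1) in dict(side=(110,260,170,330)).items():
    cv2.imwrite(f"pics/{n}3.png",cv2.resize(get_image(n)[r0:r1,c0:c1],None,fx=4,fy=4,interpolation=cv2.INTER_CUBIC))
E
```

```text
7.125 [523.68779217 -10.12722612  81.08837498] [ 0.38251737  0.257046   -0.45129272] 0.09808904706774045
[[-0.931  0.364 -0.001]
 [ 0.364  0.931  0.   ]
 [ 0.001 -0.    -1.   ]]
{'left': array([579. , 127.1]), 'right': array([525. , -10.7]), 'near': array([501.7,  77.9]), 'far': array([602.3,  38.5])}
left shift mm to z 80 [ -1.6 147.9   1.1]
right shift mm to z 80 [-1.5 -0.1  1.1]
near shift mm to z 80 [52.5 74.   1.1]
far shift mm to z 80 [-55.5  73.9   1. ]
```

View pics/side3.png

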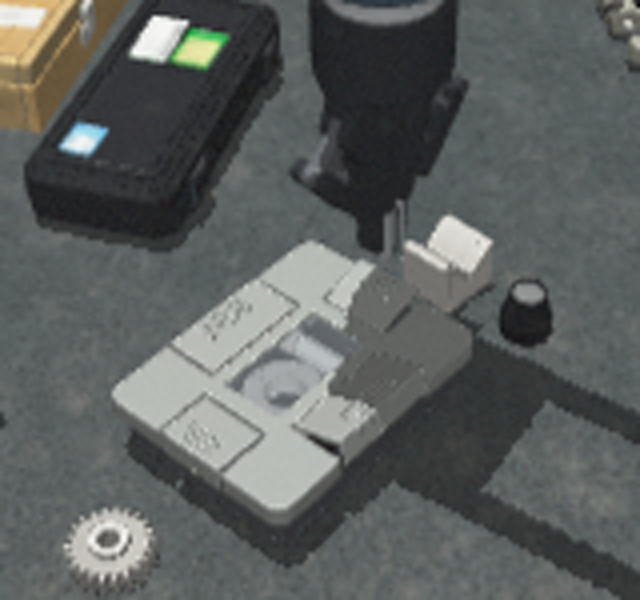

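The far section at (240,320) and the left one at (210,435) are both flush. Next I press the right section; the finger linkages stay well above the 34 mm V-block.

apply_moves --motion '[0,0,0,-0.001,0,0.012,1,0,0,0,-0.001,0,0.022,1,0,0,0,-0.001,0,0.026,1,0,0,0,-0.001,0,0.029,1,0,0,0,-0.001,0,0.031,1]'

```text
time_s: 7.8
ee_pos: [526.2, -10.4, 50.8]
tool_rot: [-0.58, -3.087, 0.001]
wrist_force: [-2.2, -2.3, 8.5]
grip_width: -0.0
```

apply_moves --motion '[0,0,0,0,0,0.002,1,0,0,0,0,0,0.004,1,0,0,0,0,0,0.006,1,0,0,0,0,0,0.007,1,0,0,0,0,0,0.007,1]'

```text
time_s: 8.43
ee_pos: [526.4, -10.3, 43.5]
tool_rot: [0.582, 3.087, -0.0]
wrist_force: [0.5, -0.9, 2.8]
grip_width: -0.1
```

apply_moves --motion '[0,0,0,0,0,0.001,1,0,0,0,0,0,0.002,1,0,0,0,0,0,0.002,1,0,0,0,0,0,0.002,1,0,0,0,0,0,0.002,1]'

```text
time_s: 9.05
ee_pos: [526.6, -10.3, 43.3]
tool_rot: [0.581, 3.086, -0.0]
wrist_force: [-3.7, -0.2, 19.2]
grip_width: -0.2
```

apply_moves --motion '[0,0,0,0,0,-0.01,1,0,0,0,0,0,-0.032,1,0,0,0,0.018,0.025,-0.04,1,0,0,0,0.038,0.05,-0.04,1,0,0,0,0.054,0.074,-0.04,1]'

```text
time_s: 9.68
ee_pos: [501.9, 79.3, 81.2]
tool_rot: [-0.582, -3.086, -0.0]
wrist_force: [0.2, 0.4, -0.6]
grip_width: 0.0
```

```bash
python3 plan.py|grep -v yaw;  python3 - <<'E'
from h import *
for n,(r0,r1,c0,c1) in dict(side=(110,260,170,330)).items():
    cv2.imwrite(f"pics/{n}4.png",cv2.resize(get_image(n)[r0:r1,c0:c1],None,fx=4,fy=4,interpolation=cv2.INTER_CUBIC))
E
```

```text
9.675 [501.94333363  79.3424236   81.18448213] [ 0.17516506  0.37501816 -0.59366132] 0.04454523798309594
[[-0.931  0.364 -0.001]
 [ 0.364  0.931  0.   ]
 [ 0.001  0.    -1.   ]]
{'left': array([579. , 127.1]), 'right': array([525. , -10.7]), 'near': array([501.7,  77.9]), 'far': array([602.3,  38.5])}
left shift mm to z 80 [-54.3  72.5   1.1]
right shift mm to z 80 [-54.3 -75.5   1.1]
near shift mm to z 80 [-0.3 -1.4  1.2]
far shift mm to z 80 [-108.3   -1.5    1.1]
```

View pics/side4.png

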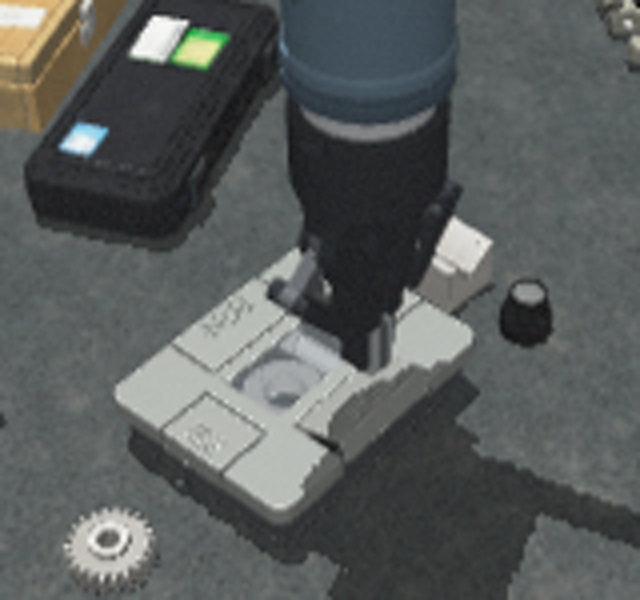

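The left and far sections are still flush, and the fingertip at (365,365) is above the near section. I'll press it now.

apply_moves --motion '[0,0,0,0,-0.001,0.012,1,0,0,0,0,-0.001,0.022,1,0,0,0,0,-0.001,0.026,1,0,0,0,0,-0.001,0.029,1,0,0,0,0,-0.001,0.031,1]'

```text
time_s: 10.35
ee_pos: [502.3, 76.8, 50.8]
tool_rot: [-0.583, -3.087, 0.0]
wrist_force: [-3.8, 0.0, 9.7]
grip_width: 0.3
```

apply_moves --motion '[0,0,0,0,0,0.002,1,0,0,0,0,0,0.004,1,0,0,0,0,0,0.006,1,0,0,0,0,0,0.007,1,0,0,0,0,0,0.007,1]'

```text
time_s: 10.98
ee_pos: [502.5, 77.1, 43.5]
tool_rot: [0.582, 3.087, -0.0]
wrist_force: [-1.0, -1.4, 3.9]
grip_width: 0.2
```

Push to the stop, then lift up and away toward the start side.

apply_moves --motion '[0,0,0,0,0,0.001,1,0,0,0,0,0,0.002,1,0,0,0,0,0,0.002,1,0,0,0,0,0,0.002,1,0,0,0,0,0,0.002,1]'

```text
time_s: 11.6
ee_pos: [502.6, 77.1, 43.3]
tool_rot: [0.581, 3.086, -0.001]
wrist_force: [-7.6, -1.5, 20.9]
grip_width: 0.1
```

apply_moves --motion '[0,0,0,0,0,-0.01,1,0,0,0,0,0,-0.05,1,0,0,0,0,0,-0.09,1,0,0,0,0.03,0.03,-0.12,1,0,0,0,0.06,0.06,-0.14,1]'

```text
time_s: 12.22
ee_pos: [468.7, 155.8, 182.9]
tool_rot: [0.584, 3.085, 0.001]
wrist_force: [0.9, 0.4, -0.5]
grip_width: 0.1
```

apply_moves --motion '[0,0,0,0.01,0.05,0,1,0,0,0,0.02,0.1,0,1,0,0,0,0.03,0.15,0,1,0,0,0,0.03,0.2,0,1,0,0,0,0.03,0.2,0,1]'

```text
time_s: 12.85
ee_pos: [513.4, 355.3, 180.3]
tool_rot: [-0.577, -3.088, -0.001]
wrist_force: [-0.7, -0.4, -0.4]
grip_width: -0.0
```

Run:
```python
from h import *
for n,(r0,r1,c0,c1) in dict(side=(110,260,170,330),top=(85,235,130,320)).items():
    cv2.imwrite(f"pics/{n}5.png",cv2.resize(get_image(n)[r0:r1,c0:c1],None,fx=4,fy=4,interpolation=cv2.INTER_CUBIC))
print(read_state()['time_s'],read_state()['wrist_force'])
```

```text
12.95 [-0.9216772  -0.46961174 -0.22523713]
```

View pics/side5.png

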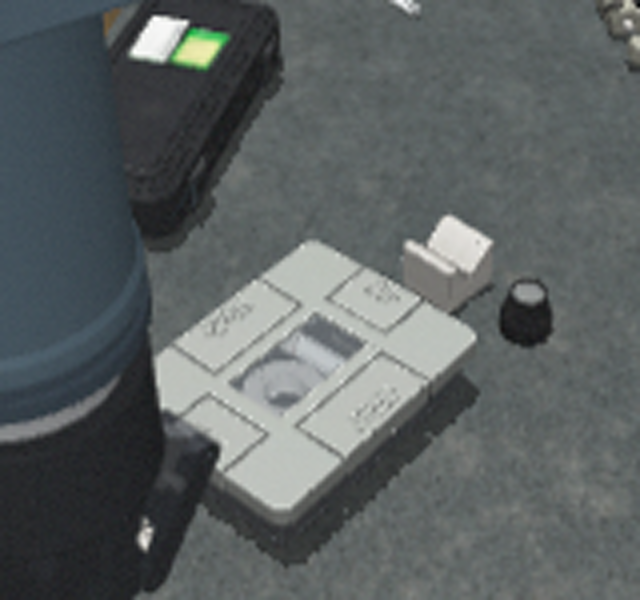

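View pics/top5.png

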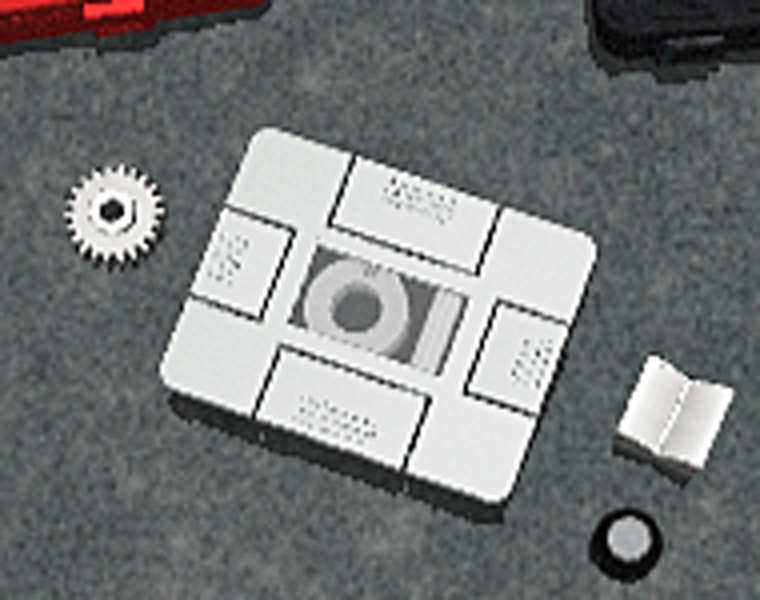

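In both views all four sections are flush. The left one is partly hidden in the side view but clear from above at (240,262). The gear (115,213), V-block (675,415) and loupe (627,543) are where they were, and the robot is clear, so I'm handing in.

```bash
python3 -c "
from plant import *
print(job_done())"
```

```text
the job is handed in; nothing more can be done
None
```

I pressed all four rim sections shut with closed fingertips, in the order left, far, right, near, and handed the job in at about 13 s of the 42 s allowed.

- **Pressing:** Each section gave way and then hit a firm stop at 43.3–43.5 mm fingertip height, where flush is 44 mm. The highest force reading was about 22 N.
- **Final pictures:** All four sections stay flush unaided, and the lid looks seated. The box, gear, V-block and loupe look unmoved, and the fingers are well clear at 180 mm. The arm partly hid the left section in the last side view; the top view and the earlier side views showed it flush.
- **Disagreement:** The two cameras' position fits for the box differed by about 4 mm. I used a value between them, closer to the top view, and it was accurate enough for pressing. No check failed.

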